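Gauge the tube channel and load the labeller

ROBOT

A 7-joint arm with a two-finger parallel gripper is mounted at the origin on the work surface. World frame = base frame: x ahead of the robot, y to its left, z up, the work surface at z = 0. Lengths are in m, angles in rad, forces in N, time in s.
With the tool pointing down it reaches from about 0.425 to 0.875 m from the base axis. Payload 8.4 kg.
Tool frame: the origin (TCP) lies where the fingers leave the gripper's body, on its centre line; the fingertips stand 73 mm ahead of it and the grasp point (between the pads) lies 54 mm ahead of it; z points along the fingers, y is the line along which they close (so a half turn about z gives the same grasp; the last joint's range is limited). The gripper opens to 85 mm and grips with 20 to 120 N. Pads are 22 mm wide; open, the fingers measure 114 mm over their backs; the gripper's body (76 mm by 85 mm) begins 54 mm behind the grasp point. The pads swing forward as they close: fully open they stand 13 mm farther back than shut.
Start: joints at [1.064, 0.333, 0.04, 1.465, -0.013, 1.343, -0.059], TCP at [0.258, -0.597, 0.304] pointing down, gripper open.
Joint ranges: [-2.58, 2.58], [-0.38, 2.09], [-1.3, 1.39], [0.25, 2.4], [-1.5, 4.64], [0.08, 2.09], [-2.65, 2.65]. Speed limits (rad/s): [2.22, 2.22, 2.79, 2.79, 3.14, 3.14, 3.14].

INTERFACE

Orientations are given as a rotation vector (axis times angle).
In Python, from bench import env gives the robot as it stands. The module is installed in compiled form; this text tells all that it offers.
- The arm moves only by the shell command python3 -m jog 'ROWS' [FORCE]. ROWS is text: rows parted by semicolons, each of 5 numbers parted by spaces: the shift along the tool's x, y, z in cm, then the turn about the tool's z in degrees, then the opening, from 0 (shut) to 1 (fully open). In form: x y z turn claw; .... A call has 1 to 20 rows; each row shifts and turns the commanded pose from where the row before left it, along the tool's axes as they then stand; what a row does not reach is not made up. A row lasts 1/10 s, in which the tool goes at most 50 mm and 8.59 degrees, less where a joint would pass 70% of its speed; a pose out of reach is approached as far as the arm can. A call is refused whole if a number of a shift passes 5 or a number of a turn 8.59, either way. A call with a gripper value outside its range is refused whole. The fingers move at their own pace and stop on an object; FORCE is the grip in N (left out, the last holds). Time passes only in rows, so rows that do not move let the fingers close. It gives the time, the measured TCP pose, the force, the opening and the grip force at its end, in the units of the state.
- env.sense(): the state, without advancing time (a new reading comes with each control period).
- env.snapshot(name): name is "side" or "top" or "wrist"; returns the picture (384x512x3 uint8, blue, green, red); there is no depth.
- env.calibration(name): a dict with "fov_y" (degrees; the focal length in pixels is half the picture's height over the tangent of half this angle, whatever the lens; pixels are square), "cx", "cy" (the principal point, pixels), "cam_to_world" (4x4, takes a point from camera to world coordinates); the wrist camera has in their place "T_tool_cam" (4x4, takes a point from camera to tool coordinates, whose origin is the TCP and whose axes are the flange's). Camera axes: x right, y up, looking along -z (the intrinsics and any distortion apply to the point x, -y, -z); pixel columns grow to the right and rows downward; lengths in m; the calibration is good to about 2 mm. A picture is of the moment at which its call begins: read the wrist's pose just before it. calibration takes no time and is no camera call.
- env.close_job(): hands the job in; it is judged then, once.
Trained networks look in the newest picture that a camera, given by its name, has taken for a name from the list of things; names that differ only in an ending like _2 or _b are one class to them, and where a whole thing is asked for, a point or a joint stands for the part that bears it (a point fixed in the world has none). Each returns a list of dicts, best first, with "score" (0 to 1); they miss things now and then, are a little off and sometimes report something else, mostly with a low value. They report only what shows in the picture. A call takes as long as a camera call.
- env.find_in(camera, label): "bbox" ([left, top, width, height] in pixels, round what is visible of it).
The state is a dict: "time": time; "q": joint angles; "joint_velocities": joint speeds; "effort": joint torques, N m; "eef_pos": TCP position; "eef_rot": TCP orientation; "force": force on the tool from outside, world axes, zero at the start; "moment": the same for the moment, N m; "grip_width": finger opening in m; "gripper_force": force on a finger pad.
Only numpy, scipy, OpenCV 4.12 (cv2) and the standard library are available. Lean on these libraries where they do the work, as an engineer would, in place of code of your own. Each camera call takes 0.05 s, during which the arm holds its last target. There are 200 camera calls.

TASK

Set up the tube labeller for the blood collection session. Try the gauge leaves in the gap between its aluminium jaw and brass fence one at a time, from the thinnest up, putting each that goes right down back upright in the white rack, until one binds and will not go down; stand that one in the red block and try no thicker one. Only then lift the empty brown core off the labeller's spindle into the orange bin and stack all the label rolls fully down on the spindle, leaving the other things on the desk alone.

Things in the scene. Friction and masses are not known exactly. Their poses are not given: they have to be found in the camera images.
- labeller: White bench tube labeller, fixed: base 160 (own x) x 240 (own y) x 20 mm high, yaw within 0.15 rad; housing 65 mm high on its +x edge (own x +45 to +80 mm). Origin: centre of the underside, on the desk. On the base, at own x = -20 mm: an aluminium jaw and, 9 to 16 mm from it towards +y, a brass fence (between them the gap to be gauged); towards -y the steel spindle.
- gap_mouth (a point): Top edge of the aluminium jaw's gap-side face, mid-length, 75 mm above the desk; axes as the labeller's. The gap lies from here towards labeller +y, up to the parallel brass fence (rigid, as high as the jaw, new distance in each start); both are 30 mm thick. Gap open at the top and both ends, 60 mm long along labeller x (30 mm either way).
- gap_floor (a point): Foot of the same jaw face, 55 mm below gap_mouth, on the base. A leaf goes in nose down, its own x along labeller x. One that fits goes down until its collar lies on jaw and fence (its origin 10 mm above this point); one that binds stops with its nose at most about 9 mm below gap_mouth.
- spindle_foot (a point): Foot of the upright steel spindle, on its axis, on the labeller's base 20 mm above the desk. Spindle 16 mm in diameter, its top (tapered over the last 8 mm) 66 mm above this point.
- rack: White foam rack, fixed: 275 (own x) x 70 (own y) x 60 mm high, origin at the centre of its underside, yaw varies. Four slots at own x = -99, -33, +33, +99 mm, y = 0, each 47 mm (x) by 23 mm (y), 52 mm deep; any leaf fits any slot. A leaf stands in a slot with its collar on the rack's top (its origin 15 mm above the desk), its own x along the rack's x.
- result_block: Red block with one slot, fixed: 75 (own x) x 70 (own y) x 60 mm high, origin at the centre of its underside, yaw varies; slot in its centre, 47 mm (x) by 23 mm (y), 52 mm deep, empty at the start. The leaf that binds goes here, own x along the block's x, collar on the block's top.
- leaf_1: Gauge leaf, yellow handle: aluminium blade 8 mm thick (own y), 40 mm wide (own x), 45 mm long with a full-round nose. Origin: mid lowest edge of the nose, z up. Above the blade a yellow collar 50 (x) x 40 (y) mm, from 45 to 50 mm over the origin, and a yellow handle 36 (x) x 28 (y) mm, from 50 to 90 mm. 120 g. Starts upright in a rack slot; which one varies.
- leaf_2: Gauge leaf, green handle: aluminium blade 11 mm thick (own y), 40 mm wide (own x), 45 mm long with a full-round nose. Origin: mid lowest edge of the nose, z up. Above the blade a green collar 50 (x) x 40 (y) mm, from 45 to 50 mm over the origin, and a green handle 36 (x) x 28 (y) mm, from 50 to 90 mm. 120 g. Starts upright in a rack slot; which one varies.
- leaf_3: Gauge leaf, blue handle: aluminium blade 14 mm thick (own y), 40 mm wide (own x), 45 mm long with a full-round nose. Origin: mid lowest edge of the nose, z up. Above the blade a blue collar 50 (x) x 40 (y) mm, from 45 to 50 mm over the origin, and a blue handle 36 (x) x 28 (y) mm, from 50 to 90 mm. 120 g. Starts upright in a rack slot; which one varies.
- leaf_4: Gauge leaf, black handle: aluminium blade 17 mm thick (own y), 40 mm wide (own x), 45 mm long with a full-round nose. Origin: mid lowest edge of the nose, z up. Above the blade a black collar 50 (x) x 40 (y) mm, from 45 to 50 mm over the origin, and a black handle 36 (x) x 28 (y) mm, from 50 to 90 mm. 120 g. Starts upright in a rack slot; which one varies.
- roll_1: White label roll, starting flat on the desk right of the labeller: 56 mm outer diameter, 25 mm tall, through-hole 25 mm, 40 to 85 g; origin at the centre of its underside, z along its axis. Two or three of the three are there. Rolls stack on the spindle, each 25 mm above the one below.
- roll_2: White label roll, starting flat on the desk right of the labeller: 56 mm outer diameter, 25 mm tall, through-hole 25 mm, 40 to 85 g; origin at the centre of its underside, z along its axis. Two or three of the three are there. Rolls stack on the spindle, each 25 mm above the one below.
- roll_3: White label roll, starting flat on the desk right of the labeller: 56 mm outer diameter, 25 mm tall, through-hole 25 mm, 40 to 85 g; origin at the centre of its underside, z along its axis. Two or three of the three are there. Rolls stack on the spindle, each 25 mm above the one below.
- core: Empty brown cardboard core of the used-up roll, standing on the spindle's foot at the start: 31 mm outer diameter, 25 mm tall, hole 25 mm, 20 g; origin at the centre of its underside.
- waste_bin: Orange open waste bin, fixed: 110 x 110 mm, 60 mm high, wall and floor 3 mm, origin at the centre of its underside.
- strip_bottle: Bystander to leave alone: black jar of test strips, 54 mm diameter, 120 mm high; origin at the centre of its underside.
- mug: Bystander to leave alone: white mug, 76 mm diameter, 85 mm high; origin at the centre of its underside.
- sanitiser: Bystander to leave alone: green bottle, 60 mm diameter, 150 mm high; origin at the centre of its underside.
- loose_tube: Bystander to leave alone: red-capped sample tube lying on the desk, 100 mm long, 17 mm thick; origin at the centre of its underside.
- plaster_carton: Bystander to leave alone: white plaster carton, 60 x 110 x 100 mm; origin at the centre of its underside.
- marker: Bystander to leave alone: blue marker pen lying, 130 x 16 x 14 mm; origin at the centre of its underside.

How it is judged:
By the outcome, as a careful person would: the job done as asked, in the order asked, and still so for the second after the job is handed in, with the robot touching nothing.
Of roll_1, roll_2, roll_3 only 2 to 3 are there at a start; the rules pass over those that are not, and their reading is None.
At some moment in a run one of roll_1, roll_2, roll_3 may be knocked a few centimetres aside while the robot is not near it.
It also fails if it takes over 210 s, if anything falls off the work surface, if the arm or the gripper's body presses on something with over 40 N, if the wrist force passes 120 N, or if a joint passes its speed limit or range.

## Working session

There is one attempt and no reset: what is moved stays moved. The work goes in short steps, Python scripts to look and compute and a shell command to move; the robot and the scene stay as the last step left them, time stands still between calls to the robot, and variables do not carry over. Pictures are saved under pics/ and viewed, at most 17 in all, crops included, and the job is handed in when it is done.

```bash
mkdir -p pics; ls
cat > h.py <<'E'
import numpy as np, cv2
from scipy.spatial.transform import Rotation as R
from bench import env
def snap(cam,name):
    s=env.sense(); im=env.snapshot(cam); cv2.imwrite(f'pics/{name}.png',im); return s,im
E
python3 - <<'E'
from h import *
for c in('top','side','wrist'):
    s,im=snap(c,c+'0'); print(c,{k:np.round(v,4).tolist() for k,v in env.calibration(c).items() if not isinstance(v,str)})
print({k:np.round(v,3).tolist() for k,v in s.items()})
a=cv2.imread('pics/top0.png')
cv2.imwrite('pics/top0b.png',cv2.resize(a,(800,600),interpolation=cv2.INTER_CUBIC))
E
```

```text
pics
top {'fov_y': 56.7749, 'cx': 261.6856, 'cy': 188.9861, 'cam_to_world': [[0.0015, 0.9989, -0.0465, 0.5474], [-1.0, 0.0013, -0.0055, -0.053], [-0.0055, 0.0465, 0.9989, 1.1852], [0.0, 0.0, 0.0, 1.0]]}
side {'fov_y': 50.4332, 'cx': 251.2947, 'cy': 192.4838, 'cam_to_world': [[-0.9968, 0.0441, -0.0671, 0.4984], [-0.0803, -0.5514, 0.8304, 1.2371], [-0.0004, 0.8331, 0.5532, 0.9483], [0.0, 0.0, 0.0, 1.0]]}
wrist {'fov_y': 62.7874, 'cx': 254.7144, 'cy': 188.3616, 'T_tool_cam': [[-0.0003, 0.9457, 0.3251, 0.0835], [1.0, 0.0005, -0.0006, 0.001], [-0.0008, 0.3251, -0.9457, -0.0703], [0.0, 0.0, 0.0, 1.0]]}
{'time': 0.1, 'q': [1.064, 0.334, 0.04, 1.466, -0.013, 1.343, -0.059], 'joint_velocities': [-0.0, 0.0, 0.001, -0.002, -0.001, 0.002, 0.002], 'effort': [0.004, -66.002, 1.37, -40.648, 0.017, 0.009, 0.0], 'eef_pos': [0.258, -0.596, 0.303], 'eef_rot': [-3.075, -0.636, 0.001], 'force': [0.253, -0.07, -0.114], 'moment': [-0.069, -0.033, -0.001], 'gripper_force': 0.0, 'grip_width': 0.085}
```

View pics/top0b.png

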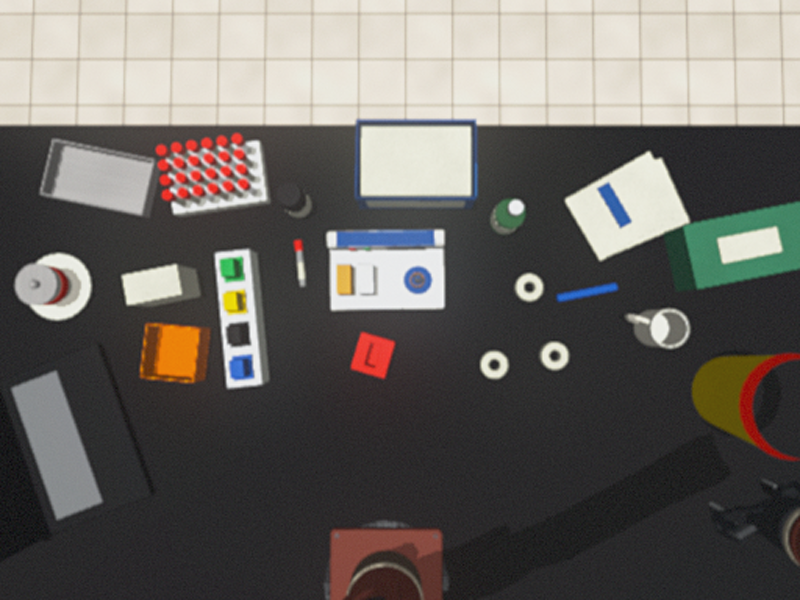

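View pics/side0.png

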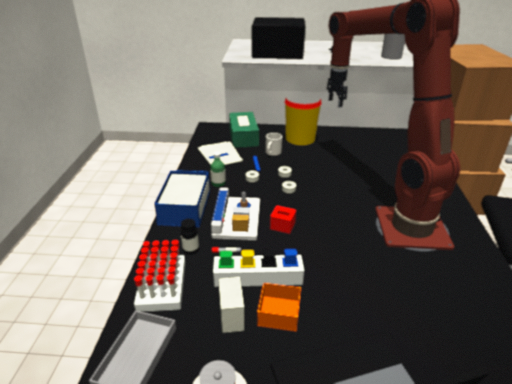

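```bash
cat >> h.py <<'E'
def cam(c,s=None):
    k=env.calibration(c); f=192/np.tan(np.radians(k['fov_y'])/2)
    if c=='wrist':
        T=np.eye(4);T[:3,:3]=R.from_rotvec(s['eef_rot']).as_matrix();T[:3,3]=s['eef_pos'];T=T@np.array(k['T_tool_cam'])
    else: T=np.array(k['cam_to_world'])
    return f,k['cx'],k['cy'],T
def p2w(c,uv,z,s=None):
    f,cx,cy,T=cam(c,s); uv=np.atleast_2d(uv).astype(float)
    d=np.c_[(uv[:,0]-cx)/f,-(uv[:,1]-cy)/f,-np.ones(len(uv))]@T[:3,:3].T
    return T[:3,3]+d*((z-T[2,3])/d[:,2])[:,None]
def w2p(c,P,s=None):
    f,cx,cy,T=cam(c,s); q=(np.atleast_2d(P)-T[:3,3])@T[:3,:3]
    return np.c_[cx+f*q[:,0]/-q[:,2],cy-f*q[:,1]/-q[:,2]]
E
python3 - <<'E'
from h import *
print(env.calibration('top').keys(), env.calibration('wrist').keys())
def t(n,u,v,z): print(n,np.round(p2w('top',[u/1.5625,v/1.5625],z)[0],3))
for n,u,v in(('green',232,268),('yellow',234,301),('black',238,333),('blue',241,367)): t(n,u,v,.105)
t('base bl',330,309,.02);t('base br',443,309,.02);t('fence',345,280,.075);t('jaw',367,279,.075);t('spindle',418,280,.04)
t('red',373,355,.06);t('bin',175,352,.06)
for u,v in((529,286),(494,364),(555,356)): t('roll',u,v,.025)
t('marker',588,291,.01)
E
```

```text
dict_keys(['fov_y', 'cx', 'cy', 'cam_to_world']) dict_keys(['fov_y', 'cx', 'cy', 'T_tool_cam'])
green [0.651 0.299 0.105]
yellow [0.586 0.294 0.105]
black [0.524 0.285 0.105]
blue [0.458 0.278 0.105]
base bl [0.573 0.119 0.02 ]
base br [ 0.573 -0.118  0.02 ]
fence [0.63  0.081 0.075]
jaw [0.632 0.037 0.075]
spindle [ 0.632 -0.065  0.04 ]
red [0.479 0.025 0.06 ]
bin [0.484 0.426 0.06 ]
roll [ 0.621 -0.298  0.025]
roll [ 0.459 -0.224  0.025]
roll [ 0.475 -0.351  0.025]
marker [ 0.612 -0.426  0.01 ]
```

```bash
python3 -m jog '0 0 0 7.8 1;0 0 0 7.8 1;0 0 0 7.8 1;2.45 -4 0 0 1;2.45 -4 0 0 1;2.45 -4 0 0 1;2.45 -4 0 0 1;2.45 -4 0 0 1;2.45 -4 0 0 1;2.45 -4 0 0 1;2.45 -4 0 0 1;2.45 -4 0 0 1;2.45 -4 0 0 1;2.45 -4 0 0 1;2.45 -4 0 0 1;2.45 -4 0 0 1;2.45 -4 0 0 1;2.45 -4 0 0 1;2.45 -4 0 0 1'; python3 -m jog '0 0 0 0 1;0 0 0 0 1;0 0 0 0 1;0 0 0 0 1'
python3 - <<'E'
from h import *
s,im=snap('wrist','w1'); print(s['eef_pos'],s['eef_rot'])
cv2.imwrite('pics/w1b.png',cv2.resize(im,(800,600),interpolation=cv2.INTER_CUBIC))
E
```

```text
time: 2.05
eef_pos: [0.6509, 0.0446, 0.3037]
eef_rot: [3.142, -0.002, -0.0]
force: [-0.0, -0.5, -0.0]
grip_width: 0.0855
gripper_force: 0.0
time: 2.45
eef_pos: [0.6499, 0.0413, 0.304]
eef_rot: [3.141, -0.005, -0.0]
force: [1.0, 0.0, 0.0]
grip_width: 0.0855
gripper_force: 0.0
[0.64991209 0.04125417 0.3040184 ] [ 3.14074338e+00 -4.73910844e-03 -5.53898691e-05]
```

View pics/w1b.png

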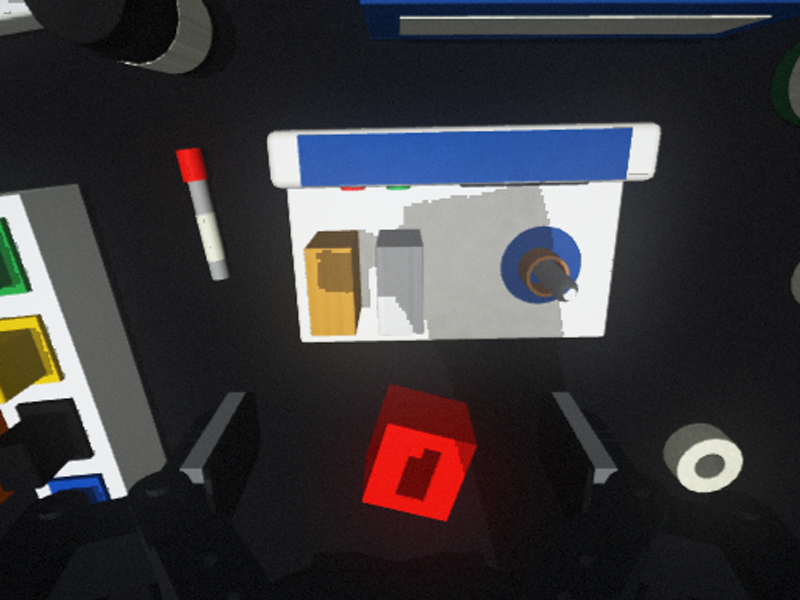

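Run:
```python
from h import *
s=env.sense(); im=cv2.imread('pics/w1.png')
x0,y0=190,140;c=im[y0:y0+85,x0:x0+90]
cv2.imwrite('pics/w1c.png',cv2.resize(c,None,fx=7,fy=7,interpolation=cv2.INTER_CUBIC))
def t(n,u,v,z): print(n,np.round(p2w('wrist',[u/1.5625,v/1.5625],z,s)[0],4))
t('base bl',303,341,.02);t('base br',606,334,.02);t('tl',290,186,.02)
t('fence TL',305,248,.075);t('fence BR',359,334,.075);t('jaw TL',377,248,.075);t('jaw TR',423,247,.075);t('jaw BR',424,333,.075);t('jaw BL',379,335,.075)
t('spindle top',570,295,.086)
t('core',546,273,.045)
for u,v in((363,500),(446,520),(472,446),(390,424)): t('red',u,v,.06)
```

```text
base bl [0.5736 0.115  0.02  ]
base br [ 0.5787 -0.123   0.02  ]
tl [0.6936 0.1163 0.02  ]
fence TL [0.6619 0.098  0.075 ]
fence BR [0.6034 0.066  0.075 ]
jaw TL [0.6617 0.0531 0.075 ]
jaw TR [0.6622 0.0244 0.075 ]
jaw BR [0.604  0.0229 0.075 ]
jaw BL [0.6026 0.0528 0.075 ]
spindle top [ 0.634  -0.0667  0.086 ]
core [ 0.6362 -0.0634  0.045 ]
red [0.4543 0.0682 0.06  ]
red [0.4342 0.0021 0.06  ]
red [ 0.5044 -0.0155  0.06  ]
red [0.524  0.0463 0.06  ]
```

View pics/w1c.png

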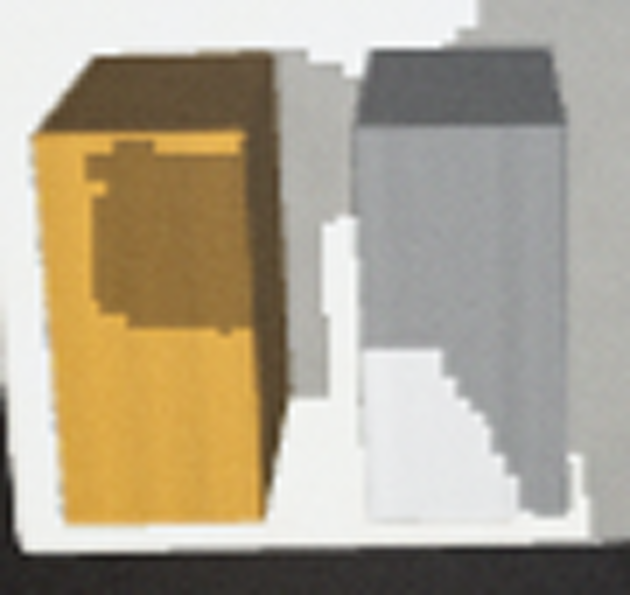

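```bash
python3 -m jog '-1.25 -4.1 -0.9 0 1;-1.25 -4.1 -0.9 0 1;-1.25 -4.1 -0.9 0 1;-1.25 -4.1 -0.9 0 1;-1.25 -4.1 -0.9 0 1;-1.25 -4.1 -0.9 0 1;0 0 0 -6.2 1;0 0 0 0 1;0 0 0 0 1;0 0 0 0 1' | head -3
python3 - <<'E'
from h import *
s=env.sense()
s0=dict(eef_pos=np.array([.64991,.041254,.304018]),eef_rot=np.array([3.14074,-.00474,0]))
P=p2w('wrist',[(225.1,158.6),(227.9,214.6),(241,157.9),(242.6,214.6)],.075,s0);print(P.round(4))
print('fence',(P[0]+P[1])/2,'jaw',(P[2]+P[3])/2,'yaw',np.arctan2(*(P[2]-P[3])[[1,0]]),np.arctan2(*(P[0]-P[1])[[1,0]]))
s,im=snap('wrist','w2'); print(s['eef_pos'],s['eef_rot'])
cv2.imwrite('pics/w2b.png',cv2.resize(im,(800,600),interpolation=cv2.INTER_CUBIC))
E
```

```text
time: 3.5
eef_pos: [0.5761, 0.2871, 0.3577]
eef_rot: [3.137, 0.161, -0.0]
[[0.6617 0.0686 0.075 ]
 [0.6023 0.0677 0.075 ]
 [0.6623 0.0531 0.075 ]
 [0.6022 0.0525 0.075 ]]
fence [0.63196328 0.06818404 0.075     ] jaw [0.63225381 0.05282473 0.075     ] yaw 0.01009002968886699 0.01491512141076505
[0.57612186 0.2871317  0.35768729] [ 3.13664037e+00  1.60807808e-01 -1.40614061e-04]
```

View pics/w2b.png

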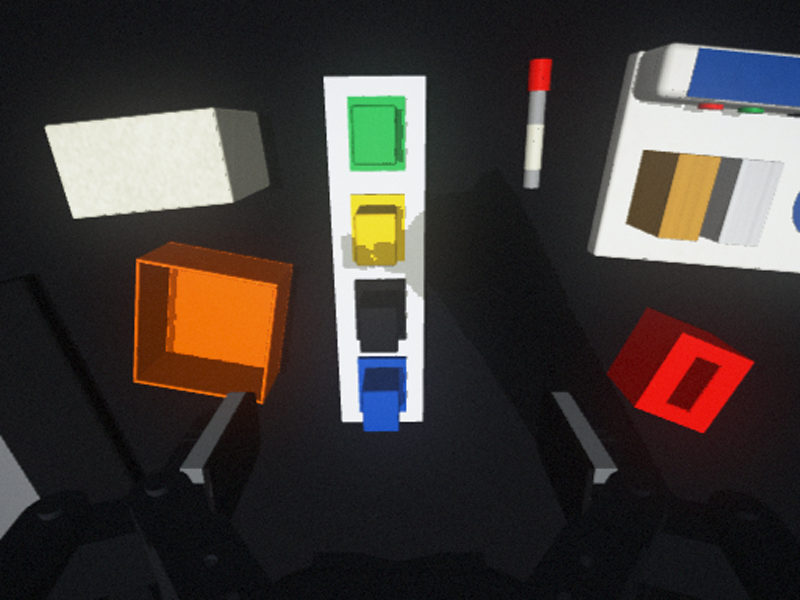

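Run:
```python
from h import *
s=env.sense()
def t(n,pts,z):
    P=p2w('wrist',np.array(pts)/1.5625,z,s); print(n,P.round(4)[:,:2].tolist(),P.mean(0).round(4)[:2]); return P
Q=t('rack',[(324,77),(426,77),(423,421),(341,421)],.06)
print(np.linalg.norm(np.diff(Q,axis=0),axis=1), 'yaw',np.arctan2(*(Q[:2].mean(0)-Q[2:].mean(0))[[1,0]]))
t('Ycollar far',[(351,194),(405,194)],.065); t('Yhandle near',[(355,266),(402,266)],.105)
t('Gcollar',[(348,97),(407,97),(405,170),(350,170)],.065);t('Ghandle',[(350,105),(403,105),(401,166),(354,166)],.105)
t('Bhandle near',[(363,431),(399,431)],.105);t('B collar far',[(359,357),(407,357)],.065)
t('K near',[(361,352),(400,352)],.105);t('K collar far',[(355,280),(407,280)],.065)
t('red',[(684,333),(753,361),(704,433),(635,406)],.06);t('redslot',[(694,355),(720,362),(693,412),(667,404)],.06)
t('bin',[(135,262),(292,265),(264,403),(134,382)],.06)
t('fence/jaw top edges',[(717,155),(697,240),(736,160),(722,244)],.075)
im=cv2.imread('pics/w2.png')[50:180,210:275];cv2.imwrite('pics/w2c.png',cv2.resize(im,None,fx=4.6,fy=4.6,interpolation=cv2.INTER_CUBIC))
```

```text
rack [[0.6856, 0.3483], [0.6928, 0.2786], [0.4202, 0.2479], [0.413, 0.3188]] [0.5529 0.2984]
[0.07008264 0.27428088 0.07121034] yaw 0.10992340145267289
Ycollar far [[0.6089, 0.3237], [0.613, 0.2846]] [0.6109 0.3041]
Yhandle near [[0.5664, 0.3144], [0.5697, 0.2825]] [0.5681 0.2985]
Gcollar [[0.6743, 0.3305], [0.6785, 0.2903], [0.6299, 0.2864], [0.6259, 0.3257]] [0.6521 0.3082]
Ghandle [[0.6683, 0.3251], [0.6716, 0.2927], [0.6354, 0.2901], [0.6323, 0.3199]] [0.6519 0.307 ]
Bhandle near [[0.4359, 0.2985], [0.4388, 0.271]] [0.4374 0.2847]
B collar far [[0.4784, 0.3078], [0.4824, 0.2688]] [0.4804 0.2883]
K near [[0.5025, 0.3052], [0.5054, 0.2772]] [0.5039 0.2912]
K collar far [[0.5437, 0.3159], [0.5478, 0.276]] [0.5458 0.296 ]
red [[0.5245, 0.0464], [0.5057, -0.018], [0.4332, 0.0012], [0.4537, 0.0685]] [0.4792 0.0245]
redslot [[0.506, 0.0324], [0.5019, 0.009], [0.453, 0.0171], [0.4584, 0.0417]] [0.4798 0.0251]
bin [[0.5392, 0.4866], [0.5492, 0.3657], [0.4241, 0.3855], [0.4333, 0.4948]] [0.4865 0.4332]
fence/jaw top edges [[0.663, 0.0728], [0.6031, 0.0686], [0.6611, 0.0586], [0.6021, 0.0495]] [0.6323 0.0624]
```

View pics/w2c.png

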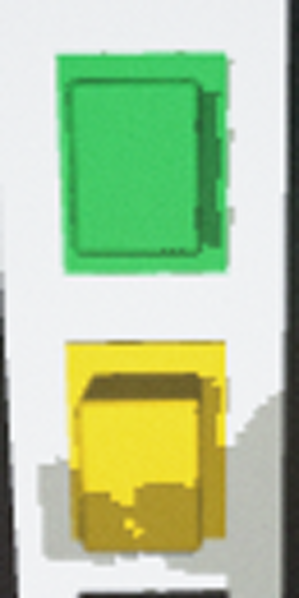

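```bash
python3 -m jog '1.13 -1.28 1 -0.4 0.6;0 0 4 0 0.6;0 0 4 0 0.6;0 0 4 0 0.6;0 0 4 0 0.6;0 0 2.5 0 0.6;0 0 1.2 0 0.6;0 0 0.9 0 0.6;0 0 0 0 0.6;0 0 0 0 0.6' 60
python3 - <<'E'
from h import *
s,im=snap('wrist','w3');cv2.imwrite('pics/w3b.png',im)
E
```

```text
time: 4.55
eef_pos: [0.5859, 0.3034, 0.1434]
eef_rot: [-3.136, -0.179, -0.003]
force: [0.0, -0.5, -0.1]
grip_width: 0.0512
gripper_force: 0.0
```

View pics/w3b.png

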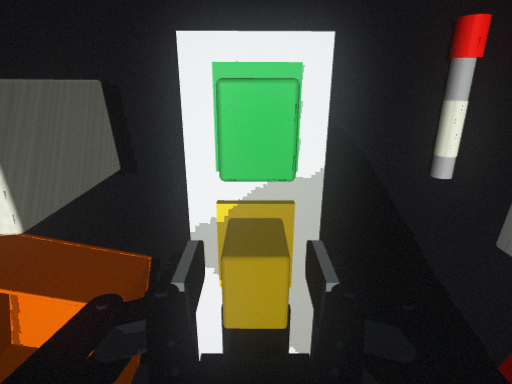

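```bash
python3 -m jog '0 0 0 0 0;0 0 0 0 0;0 0 0 0 0;0 0 0 0 0;0 0 0 0 0;0 0 -1 0 0;0 0 -3 0 0;0 0 -4 0 0;0 0 -4 0 0;0 0 0 0 0;0 0 0 0 0' 60
```

```text
time: 5.7
eef_pos: [0.5853, 0.3033, 0.2632]
eef_rot: [-3.136, -0.18, -0.003]
force: [-0.7, -0.2, -2.5]
grip_width: 0.0273
gripper_force: 59.1
```

```bash
python3 -m jog '0 0 0 5.67 0;0.71 4.06 0 0 0;0.71 4.06 0 0 0;0.71 4.06 0 0 0;0.71 4.06 0 0 0;0.72 4.06 0 0 0;0.72 4.05 0 0 0;0 0 3 0 0;0 0 1.5 0 0;0 0 0 0 0;0 0 0 0 0;0 0 0 0 0'
python3 - <<'E'
from h import *
s,im=snap('wrist','w4');cv2.imwrite('pics/w4b.png',cv2.resize(im[150:330,170:350],None,fx=3.3,fy=3.3,interpolation=cv2.INTER_CUBIC))
E
```

```text
time: 6.9
eef_pos: [0.632, 0.0617, 0.2179]
eef_rot: [-3.141, -0.028, -0.002]
force: [-0.1, -0.0, -0.2]
grip_width: 0.0272
gripper_force: 59.4
```

View pics/w4b.png

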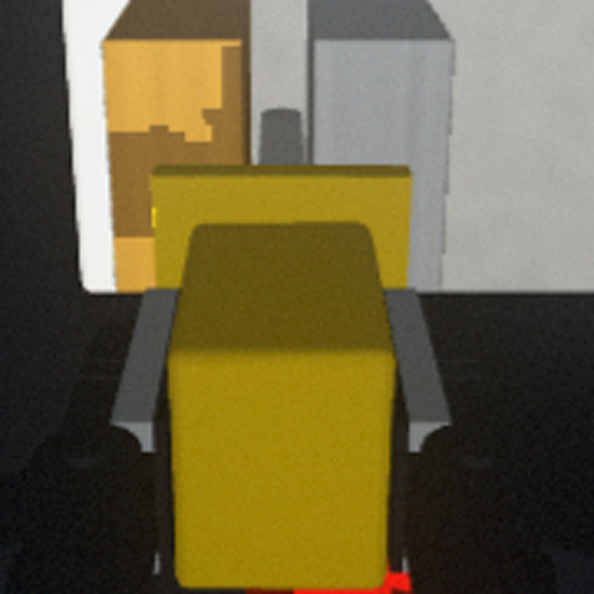

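```bash
python3 -m jog '0 -0.05 1 0.7 0;0 0 1 0 0;0 0 1 0 0;0 0 1 0 0;0 0 1 0 0;0 0 0.7 0 0;0 0 0.3 0 0;0 0 0 0 0;0 0 0 0 0'
```

```text
time: 7.85
eef_pos: [0.6316, 0.0607, 0.1582]
eef_rot: [3.141, 0.005, -0.0]
force: [-7.2, -0.7, 13.1]
grip_width: 0.0272
gripper_force: 61.0
```

```bash
python3 -m jog '0 0 -2 0 0;0 0 -3.5 0 0;0 0 -3.5 0 0;0 0 0 -6.1 0;-0.32 -4.08 0 0 0;-0.32 -4.08 0 0 0;-0.32 -4.08 0 0 0;-0.32 -4.08 0 0 0;-0.32 -4.08 0 0 0;-0.31 -4.08 0 0 0;0 0 0 0 0;0 0 0 0 0'
```

```text
time: 9.05
eef_pos: [0.5853, 0.3034, 0.2466]
eef_rot: [-3.136, -0.177, 0.001]
force: [0.5, -0.7, -1.5]
grip_width: 0.0271
gripper_force: 59.6
```

```bash
python3 -m jog '0 0 4 0 0;0 0 4 0 0;0 0 1.8 0 0;0 0 0.4 0 0;0 0 0 0 0;0 0 0 0 0'; python3 -m jog '0 0 0 0 0.6;0 0 0 0 0.6;0 0 0 0 0.6;0 0 -3 0 0.6;0 0 -4 0 0.6;3.34 0.17 0 0 0.6;3.34 0.17 0 0 0.6;0 0 3.5 0 0.6;0 0 2.5 0 0.6;0 0 0.9 0 0.6;0 0 0 0 0.6;0 0 0 0 0.6'
python3 - <<'E'
from h import *
s,im=snap('wrist','w5');cv2.imwrite('pics/w5b.png',im[:,100:450])
E
```

```text
time: 9.65
eef_pos: [0.5868, 0.3007, 0.145]
eef_rot: [3.137, 0.17, 0.001]
force: [-1.0, -0.5, 0.3]
grip_width: 0.0273
gripper_force: 60.1
time: 10.85
eef_pos: [0.6531, 0.3064, 0.1474]
eef_rot: [-3.136, -0.173, -0.002]
force: [-0.4, -0.5, 0.4]
grip_width: 0.051
gripper_force: 0.0
```

View pics/w5b.png

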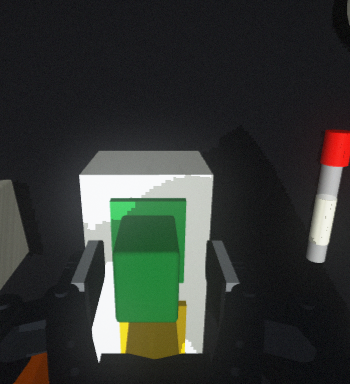

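```bash
python3 -m jog '0 0 0.4 0 0.6;0 0 0 0 0;0 0 0 0 0;0 0 0 0 0;0 0 0 0 0;0 0 0 0 0;0 0 -1 0 0;0 0 -3 0 0;0 0 -4 0 0;0 0 -4 0 0;0 0 0 5.4 0;-0.41 4.08 0 0 0;-0.41 4.08 0 0 0;-0.41 4.08 0 0 0;-0.41 4.08 0 0 0;-0.42 4.08 0 0 0;-0.42 4.08 0 0 0;0 0 3 0 0;0 0 1.5 0 0;0 0 0 0 0' 60;python3 -m jog '0 0 0 0 0;0 0 0 0 0';  python3 - <<'E'
from h import *
s,im=snap('wrist','w6');cv2.imwrite('pics/w6b.png',cv2.resize(im[150:240,200:310],None,fx=5,fy=5,interpolation=cv2.INTER_CUBIC))
E
```

```text
time: 12.9
eef_pos: [0.6302, 0.0615, 0.2143]
eef_rot: [-3.141, -0.026, 0.008]
force: [0.3, -0.5, -1.4]
grip_width: 0.0273
gripper_force: 60.2
time: 13.1
eef_pos: [0.6322, 0.0623, 0.2181]
eef_rot: [-3.141, -0.027, -0.002]
force: [-0.1, -0.9, 0.2]
grip_width: 0.0275
gripper_force: 60.2
```

View pics/w6b.png

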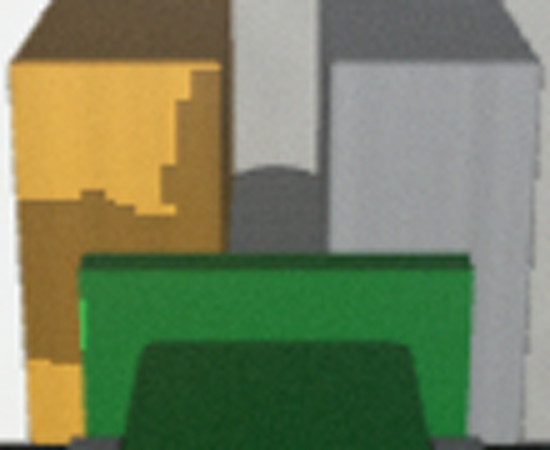

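```bash
python3 -m jog '0 -0.05 1 0 0;0 0 1 0 0;0 0 1 0 0;0 0 1 0 0;0 0 1 0 0;0 0 0.7 0 0;0 0 0.3 0 0;0 0 0 0 0;0 0 0 0 0'
```

```text
time: 14.05
eef_pos: [0.6316, 0.0612, 0.1576]
eef_rot: [3.141, 0.024, -0.0]
force: [-5.1, -1.4, 7.3]
grip_width: 0.0273
gripper_force: 61.2
```

```bash
python3 -m jog '0 0 -2 0 0;0 0 -3.5 0 0;0 0 -3.5 0 0;0 0 0 -5.4 0;0.78 -4.06 0 0 0;0.78 -4.06 0 0 0;0.78 -4.06 0 0 0;0.78 -4.06 0 0 0;0.79 -4.06 0 0 0;0.79 -4.05 0 0 0;0 0 0 0 0;0 0 0 0 0;0 0 0 0 0'
```

```text
time: 15.35
eef_pos: [0.6522, 0.3073, 0.2466]
eef_rot: [3.136, 0.17, 0.0]
force: [0.4, -0.4, -1.5]
grip_width: 0.0276
gripper_force: 60.3
```

```bash
python3 -m jog '0 0 4 0 0;0 0 4 0 0;0 0 1.8 0 0;0 0 0.5 0 0;0 0 0 0 0;0 0 0 0 0'; python3 -m jog '0 0 0 0 0.6;0 0 0 0 0.6;0 0 0 0 0.6;0 0 -3 0 0.6;0 0 -4.2 0 0.6;-3.96 0 0 0 0.6;-3.96 0 0 0 0.6;-3.96 0 0 0 0.6;-3.96 0 0 0 0.6;-3.96 0 0 0 0.6;0 0 3.5 0 0.6;0 0 2.5 0 0.6;0 0 0.9 0 0.6;0 0 0 0 0.6;0 0 0 0 0.6'
python3 - <<'E'
from h import *
s,im=snap('wrist','w7');cv2.imwrite('pics/w7b.png',im[:,100:450])
E
```

```text
time: 15.95
eef_pos: [0.6525, 0.3082, 0.1453]
eef_rot: [-3.136, -0.171, -0.003]
force: [1.0, -0.1, -1.0]
grip_width: 0.0271
gripper_force: 60.4
time: 17.45
eef_pos: [0.4555, 0.2872, 0.1479]
eef_rot: [-3.136, -0.172, -0.001]
force: [-0.4, 0.1, 0.4]
grip_width: 0.0509
gripper_force: 0.0
```

View pics/w7b.png

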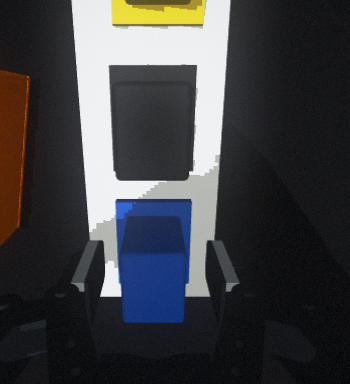

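```bash
python3 -m jog '0 0 0.45 0 0.6;0 0 0 0 0;0 0 0 0 0;0 0 0 0 0;0 0 0 0 0;0 0 0 0 0;0 0 -1 0 0;0 0 -3 0 0;0 0 -4 0 0;0 0 -4 0 0;0 0 0 5.4 0;2.47 3.26 0 0 0;2.47 3.26 0 0 0;2.47 3.26 0 0 0;2.47 3.26 0 0 0;2.47 3.26 0 0 0;2.47 3.27 0 0 0;2.47 3.27 0 0 0;0 0 3 0 0;0 0 1.5 0 0' 60;python3 -m jog '0 0 0 0 0;0 0 0 0 0;0 0 0 0 0';  python3 - <<'E'
from h import *
s,im=snap('wrist','w8');cv2.imwrite('pics/w8b.png',cv2.resize(im[150:240,200:310],None,fx=5,fy=5,interpolation=cv2.INTER_CUBIC))
E
```

```text
time: 19.5
eef_pos: [0.6309, 0.0596, 0.2154]
eef_rot: [3.142, 0.021, -0.004]
force: [-0.9, -0.5, -1.2]
grip_width: 0.0275
gripper_force: 59.3
time: 19.8
eef_pos: [0.6316, 0.0623, 0.219]
eef_rot: [-3.141, -0.027, -0.003]
force: [-0.5, -0.2, -1.7]
grip_width: 0.027
gripper_force: 59.3
```

View pics/w8b.png

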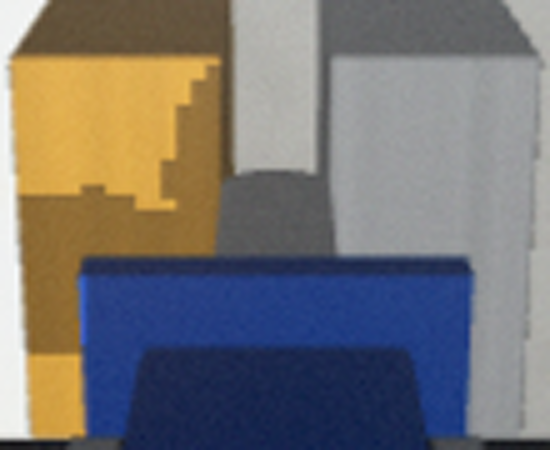

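```bash
python3 -m jog '0 0 1 0 0;0 0 1 0 0;0 0 1 0 0;0 0 0 0 0'; python3 -m jog '0 0 1 0 0;0 0 1 0 0;0 0 0.7 0 0;0 0 0.3 0 0;0 0 0 0 0;0 0 0 0 0'
```

```text
time: 20.25
eef_pos: [0.6305, 0.0618, 0.1853]
eef_rot: [-3.141, -0.026, 0.004]
force: [-0.4, 2.4, -3.9]
grip_width: 0.0275
gripper_force: 59.3
time: 20.85
eef_pos: [0.6311, 0.0618, 0.1579]
eef_rot: [-3.141, -0.025, 0.001]
force: [-4.0, 4.9, 7.9]
grip_width: 0.0271
gripper_force: 60.6
```

```bash
python3 -m jog '0 0 -2 0 0;0 0 -4 0 0;0 0 -4 0 0;0 0 0 -5.4 0;-2.14 -3.48 0 0 0;-2.14 -3.48 0 0 0;-2.14 -3.48 0 0 0;-2.14 -3.48 0 0 0;-2.15 -3.48 0 0 0;-2.15 -3.48 0 0 0;-2.15 -3.47 0 0 0;0 0 0 0 0;0 0 0 0 0;0 0 0 0 0'
```

```text
time: 22.25
eef_pos: [0.4565, 0.285, 0.257]
eef_rot: [3.136, 0.169, -0.0]
force: [0.2, 0.2, -0.6]
grip_width: 0.027
gripper_force: 60.7
```

```bash
python3 -m jog '-0.1 -0.15 4 0 0;0 0 4 0 0;0 0 2.7 0 0;0 0 0.6 0 0;0 0 0 0 0;0 0 0 0 0'; python3 -m jog '0 0 0 0 0.6;0 0 0 0 0.6;0 0 0 0 0.6;0 0 -3 0 0.6;0 0 -4.2 0 0.6;3.3 0.05 0 0 0.6;3.3 0.05 0 0 0.6;0 0 0 0 0.6;0 0 0 0 0.6'
python3 - <<'E'
from h import *
s,im=snap('wrist','w9');cv2.imwrite('pics/w9b.png',im[:,100:450])
E
```

```text
time: 22.85
eef_pos: [0.4554, 0.287, 0.1446]
eef_rot: [3.137, 0.169, 0.0]
force: [-0.0, 0.7, -1.6]
grip_width: 0.0274
gripper_force: 60.9
time: 23.75
eef_pos: [0.5202, 0.2942, 0.2161]
eef_rot: [-3.137, -0.172, 0.001]
force: [-0.2, 0.1, -0.2]
grip_width: 0.051
gripper_force: 0.0
```

View pics/w9b.png

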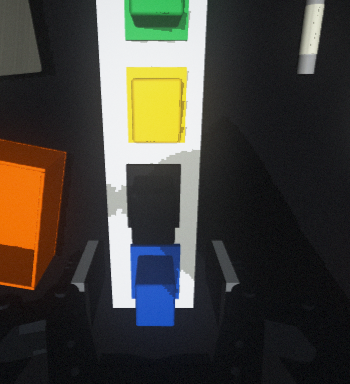

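```bash
python3 -m jog '0 0 3.5 0 0.6;0 0 2.5 0 0.6;0 0 1.2 0 0.6;0 0 0 0 0;0 0 0 0 0;0 0 0 0 0;0 0 0 0 0;0 0 0 0 0' 60; python3 -m jog '0 0 -1 0 0;0 0 -3 0 0;0 0 -4 0 0;0 0 -4 0 0;0 0 0 5.4 0;1.79 3.9 0 0 0;1.79 3.9 0 0 0;1.79 3.9 0 0 0;1.79 3.9 0 0 0;1.79 3.9 0 0 0;1.79 3.9 0 0 0;0 0 3 0 0;0 0 1.5 0 0;0 0 0 0 0;0 0 0 0 0;0 0 0 0 0'; python3 -c "
from h import *
for i in range(3): s,im=snap('wrist','w10'); print(s['eef_pos'],s['grip_width'])"
```

```text
time: 24.6
eef_pos: [0.5203, 0.2944, 0.1451]
eef_rot: [-3.136, -0.172, -0.001]
force: [-0.3, -0.1, -0.5]
grip_width: 0.0269
gripper_force: 59.8
time: 26.2
eef_pos: [0.6313, 0.0634, 0.221]
eef_rot: [-3.141, -0.028, -0.003]
force: [0.4, 0.1, -0.2]
grip_width: 0.0269
gripper_force: 60.0
[0.63134054 0.06340921 0.22096063] 0.026945491469558613
[0.63137508 0.06315048 0.22091514] 0.027190652780062732
[0.63139192 0.06286959 0.22074255] 0.02766104860219265
```

```bash
python3 -m jog '0 0.1 1 0 0;0 0 0.6 0 0;0 0 0 0 0;0 0 0 0 0'; python3 -m jog '0 0 0.3 0 0;0 0 0.3 0 0;0 0 0 0 0;0 0 0 0 0'
```

```text
time: 26.75
eef_pos: [0.6309, 0.0609, 0.203]
eef_rot: [3.141, 0.025, -0.001]
force: [0.4, 0.2, -0.5]
grip_width: 0.0271
gripper_force: 60.0
time: 27.15
eef_pos: [0.6318, 0.0622, 0.1997]
eef_rot: [-3.14, -0.026, -0.005]
force: [-3.4, 2.5, 12.8]
grip_width: 0.0274
gripper_force: 62.0
```

```bash
python3 -m jog '0 0 0.2 0 0;0 0 0.2 0 0;0 0 0 0 0;0 0 0 0 0'
```

```text
time: 27.55
eef_pos: [0.6326, 0.0623, 0.1991]
eef_rot: [-3.141, -0.025, -0.009]
force: [-10.6, 0.1, 34.4]
grip_width: 0.0268
gripper_force: 65.3
```

```bash
python3 -m jog '0 0 -2 0 0;0 0 -4 0 0;0 0 0 5.8 0;0 0 0 5.8 0;0 0 0 5.8 0;-3.42 1.97 0 0 0;-3.42 1.97 0 0 0;-3.43 1.97 0 0 0;-3.43 1.98 0 0 0;0 0 0 0 0;0 0 0 0 0;0 0 0 0 0'
python3 - <<'E'
from h import *
s,im=snap('wrist','w11')
def red(f):
    im=cv2.imread(f); b,g,r=[im[:,:,i].astype(int) for i in range(3)]
    return im,b,g,r
s2=dict(eef_pos=np.array([.57612,.28713,.35769]),eef_rot=np.array([3.13664,.160808,-.00014]))
im,b,g,r=red('pics/w2.png'); m=((r>200)&(g<70)&(b<70)).astype(np.uint8); m[:,:380]=0; m[:200]=0
m=cv2.morphologyEx(m,cv2.MORPH_CLOSE,np.ones((21,21)))
pts=np.argwhere(m)[:,::-1]; P=p2w('wrist',pts,.06,s2)[:,:2]
print(len(pts)); print(cv2.minAreaRect((P*1000).astype(np.float32)))
E
```

```text
time: 28.75
eef_pos: [0.4781, 0.0244, 0.2538]
eef_rot: [-3.109, 0.451, -0.002]
force: [1.0, -0.3, -1.1]
grip_width: 0.0272
gripper_force: 60.2
2622
((479.8629150390625, 25.775407791137695), (69.22047424316406, 74.43521118164062), 73.58448028564453)
```

```bash
python3 -m jog '0.05 -0.15 2 0 0;0 0 3 0 0;0 0 2 0 0;0 0 0 0 0'; python3 -m jog '0 0 2 0 0;0 0 1.2 0 0;0 0 0.6 0 0;0 0 0 0 0;0 0 0 0 0'
```

```text
time: 29.2
eef_pos: [0.4773, 0.0258, 0.1807]
eef_rot: [3.109, -0.45, -0.008]
force: [-0.3, 0.1, -0.3]
grip_width: 0.0273
gripper_force: 60.2
time: 29.7
eef_pos: [0.4787, 0.0257, 0.146]
eef_rot: [-3.109, 0.451, -0.001]
force: [-0.6, 0.2, -1.0]
grip_width: 0.0274
gripper_force: 60.3
```

```bash
python3 -m jog '0 0 0 0 0.6;0 0 0 0 0.6;0 0 0 0 0.6;0 0 -2 0 0.6;0 0 -4 0 0.6;0 0 -4 0 0.6;0 0 -2 0 0.6;0 0 0 -8.3 0.6;0 0 0 -8.3 0.6;3.05 3.65 -1.5 0 0.6;3.05 3.65 -1.5 0 0.6;3.05 3.65 -1.5 0 0.6;3.05 3.65 -1.5 0 0.6;0 0 0 0 1;0 0 0 0 1;0 0 0 0 1'
python3 - <<'E'
from h import *
s,im=snap('wrist','w12'); print(s['eef_pos'],s['eef_rot'])
np.savez('w12.npz',p=s['eef_pos'],r=s['eef_rot'])
cv2.imwrite('pics/w12b.png',cv2.resize(im,(800,600),interpolation=cv2.INTER_CUBIC))
E
```

```text
time: 31.3
eef_pos: [0.6001, -0.1191, 0.3251]
eef_rot: [-3.141, -0.005, 0.001]
force: [-0.3, 1.0, -0.2]
grip_width: 0.0855
gripper_force: 0.0
[ 0.60009001 -0.11907647  0.32505719] [-3.14084479e+00 -4.56291895e-03  1.20211994e-03]
```

View pics/w12b.png

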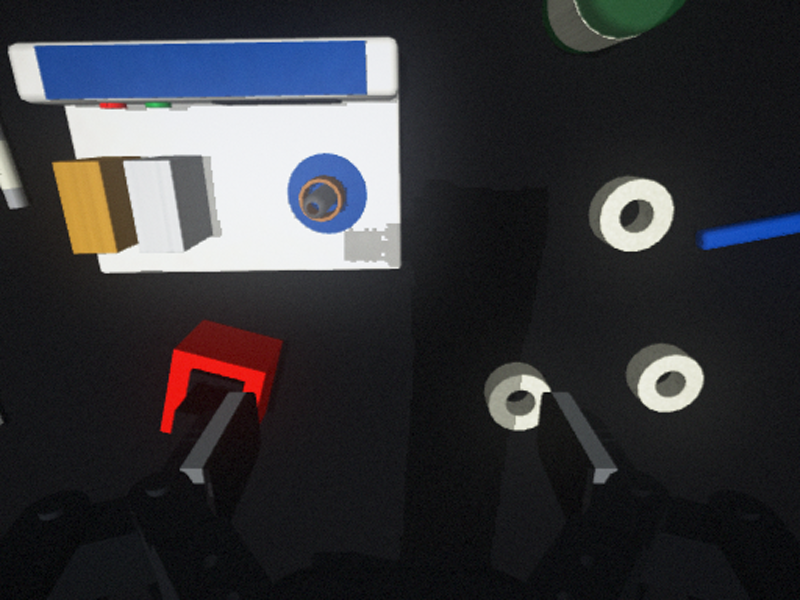

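Run:
```python
from h import *
d=np.load('w12.npz'); s=dict(eef_pos=d['p'],eef_rot=d['r'])
def t(n,u,v,z): print(n,np.round(p2w('wrist',[u/1.5625,v/1.5625],z,s)[0],4))
t('core',321,200,.045);t('spindle tip',310,210,.086);t('blue disc',327,193,.02)
t('roll',635,215,.025);t('roll',518,397,.025);t('roll',670,379,.025)
t('marker end',703,241,.012);t('jaw TR',169,158,.075);t('jawBR',181,251,.075)
L=np.array([.6323,.0528]);y=.016
print(w2p('wrist',[[.634,-.066,.086],[.634,-.066,.02]],s)*1.5625)
im=cv2.imread('pics/w12.png'); b,g,r=[im[:,:,i].astype(int) for i in range(3)]
# roll tops: bright cream
m=((r>150)&(g>150)&(b>120)).astype(np.uint8); m[:,:300]=0
n,l,st,c=cv2.connectedComponentsWithStats(m)
for i in range(1,n):
    if st[i,4]>200:
        (x,yy),ra=cv2.minEnclosingCircle(np.argwhere(l==i)[:,::-1].astype(np.float32)); print(st[i],x*1.5625,yy*1.5625,ra,p2w('wrist',[x,yy],.025,s)[0].round(4))
```

```text
core [ 0.6338 -0.0656  0.045 ]
spindle tip [ 0.6334 -0.0648  0.086 ]
blue disc [ 0.6355 -0.0665  0.02  ]
roll [ 0.6203 -0.2989  0.025 ]
roll [ 0.4636 -0.2235  0.025 ]
roll [ 0.4813 -0.3507  0.025 ]
marker end [ 0.5976 -0.3625  0.012 ]
jaw TR [0.6641 0.0241 0.075 ]
jawBR [0.604 0.025 0.075]
[[311.9237059  209.12508894]
 [326.41933399 194.98293699]]
[ 384  115   47   46 1332] 635.0940227508545 214.1091823577881 25.17435646057129 [ 0.621  -0.2989  0.025 ]
[408 227  42  37 939] 669.53125 382.8125 21.66227912902832 [ 0.4777 -0.351   0.025 ]
[313 240  39  35 708] 519.53125 399.21875 19.96256446838379 [ 0.4615 -0.225   0.025 ]
```

```bash
python3 -m jog '1.7 -2.7 0 0 0.7;1.7 -2.65 0 0 0.7;0 0 4 0 0.7;0 0 4 0 0.7;0 0 4 0 0.7;0 0 3 0 0.7;0 0 0 0 0.7;0 0 0 0 0.7' 20
```

```text
time: 32.15
eef_pos: [0.6342, -0.0659, 0.1763]
eef_rot: [-3.141, -0.004, 0.0]
force: [0.3, -0.3, 0.5]
grip_width: 0.0598
gripper_force: 0.0
```

```bash
python3 -m jog '0 0 3 0 0.7;0 0 3 0 0.7;0 0 1.2 0 0.7;0 0 0.7 0 0.7;0 0 0 0 0.7;0 0 0 0 0.7' 20;  python3 -m jog '0 0 0 0 0.3;0 0 0 0 0.2;0 0 0 0 0.2;0 0 0 0 0.2;0 0 0 0 0.2;0 0 0 0 0.2' 20
```

```text
time: 32.75
eef_pos: [0.6354, -0.0666, 0.0982]
eef_rot: [3.141, 0.003, 0.004]
force: [0.4, -0.3, 0.3]
grip_width: 0.0597
gripper_force: 0.0
time: 33.35
eef_pos: [0.6349, -0.0667, 0.0975]
eef_rot: [3.141, 0.002, 0.002]
force: [-1.7, 0.9, 5.3]
grip_width: 0.0292
gripper_force: 21.4
```

```bash
python3 -m jog '0 0 -1 0 0.2;0 0 -2 0 0.2;0 0 -3 0 0.2;0 0 -4 0 0.2;0 0 -5 0 0.2;-1.28 -4.17 0 0 0.2;-1.28 -4.17 0 0 0.2;-1.28 -4.17 0 0 0.2;-1.28 -4.17 0 0 0.2;-1.28 -4.17 0 0 0.2;-1.28 -4.17 0 0 0.2;-1.28 -4.17 0 0 0.2;-1.28 -4.17 0 0 0.2;-1.28 -4.17 0 0 0.2;-1.28 -4.17 0 0 0.2;-1.28 -4.17 0 0 0.2;-1.28 -4.17 0 0 0.2;0 0 0 0 0.2;0 0 0 0 0.2'
python3 - <<'E'
from h import *
s,im=snap('wrist','w13'); print(s['eef_pos'],s['eef_rot'])
b,g,r=[im[:,:,i].astype(int) for i in range(3)]
m=((r>100)&(g>40)&(g<r*.7)&(b<60)).astype(np.uint8); n,l,st,c=cv2.connectedComponentsWithStats(m); print(st[st[:,4]>300])
m2=((abs(r-g)<60)&(r>g+10)&(g>b+5)&(r<200)).astype(np.uint8)
sw=dict(eef_pos=np.array([.57612,.28713,.35769]),eef_rot=np.array([3.13664,.160808,-.00014]))
print(p2w('wrist',np.array([(135,262),(278,285),(264,403),(134,382)])/1.5625,.06,sw).round(4))
E
```

```text
time: 35.25
eef_pos: [0.4789, 0.4347, 0.2467]
eef_rot: [-3.141, -0.007, 0.001]
force: [0.1, -0.9, 0.3]
grip_width: 0.0292
gripper_force: 20.7
[0.47893027 0.43469003 0.24668899] [-3.14147313e+00 -6.89923650e-03  5.73284470e-04]
[[     0      0    512    384 182392]
 [   186    103    140    138  13482]
 [   223    249     64     56    716]]
[[0.5396 0.4863 0.06  ]
 [0.5321 0.3759 0.06  ]
 [0.4244 0.3854 0.06  ]
 [0.4337 0.4946 0.06  ]]
```

```bash
python3 -m jog '0.3 0 4 0 0.2;0 0 4 0 0.2;0 0 4 0 0.2;0 0 2.3 0 0.2;0 0 0 0 0.2;0 0 0 0 0.2'; python3 -m jog '0 0 0 0 0.5;0 0 0 0 0.5;0 0 0 0 0.5;0 0 -3 0 0.5;0 0 -5 0 0.5;0 0 -5 0 0.5;0 0 -5 0 0.5;0 0 0 0 0.5;0 0 0 0 0.5'
python3 - <<'E'
from h import *
s,im=snap('wrist','w14'); print(s['eef_pos'])
print('core',env.find_in('wrist','core')[:3]); print('bin',env.find_in('wrist','waste_bin')[:2])
E
```

```text
time: 35.9
eef_pos: [0.484, 0.4326, 0.1043]
eef_rot: [3.141, -0.0, 0.001]
force: [-0.9, 0.3, 0.7]
grip_width: 0.0295
gripper_force: 20.7
time: 36.8
eef_pos: [0.4833, 0.4339, 0.2855]
eef_rot: [-3.139, -0.003, -0.005]
force: [-0.5, 0.2, -0.0]
grip_width: 0.0427
gripper_force: 0.0
[0.48325252 0.43394377 0.28554562]
core [{'bbox': [241.7, 147.9, 29.7, 31.5], 'score': 0.97}]
bin [{'bbox': [196.4, 106.0, 117.7, 119.2], 'score': 0.78}]
```

```bash
python3 -m jog '0.8 4.65 -0.3 0 1;0.8 4.65 -0.3 0 1;0.8 4.65 -0.3 0 1;0.8 4.65 -0.3 0 1;0.8 4.65 -0.3 0 1;0.8 4.65 -0.3 0 1;0.8 4.65 -0.3 0 1;0.8 4.65 -0.3 0 1;0.8 4.65 -0.3 0 1;0.8 4.65 -0.3 0 1;0.8 4.65 -0.3 0 1;0.8 4.65 -0.3 0 1;0.8 4.65 -0.3 0 1;0.8 4.65 -0.3 0 1;0 0 0 0 1;0 0 0 0 1;0 0 0 0 1'
cat >> h.py <<'E'
def rolls(cam_='wrist',name='rr'):
    s,im=snap(cam_,name); b,g,r=[im[:,:,i].astype(int) for i in range(3)]
    out=[]
    for d in env.find_in(cam_,'roll_1'):
        if d['score']<.3: continue
        x,y,w,h=d['bbox']; x0,y0=int(max(0,x-6)),int(max(0,y-6))
        c=im[y0:int(y+h+6),x0:int(x+w+6)].astype(int); m=((c.min(2)>125)).astype(np.uint8)
        n,l,st,_=cv2.connectedComponentsWithStats(m)
        if n<2: continue
        i=1+st[1:,4].argmax(); q=np.argwhere(l==i)[:,::-1].astype(np.float32)
        (a,e),ra=cv2.minEnclosingCircle(q); u=(a+x0,e+y0)
        out.append(p2w(cam_,u,.025,s)[0][:2]); print(np.round(d['score'],2),np.round(d['bbox']),'ra',round(ra,1),'circ',out[-1].round(4),'boxc',p2w(cam_,(x+w/2,y+h/2),.0125,s)[0][:2].round(4))
    return s,im
E
python3 - <<'E'
from h import *
s,im=rolls(name='w15'); print(s['eef_pos'])
print('top');rolls('top','t15')
print(env.find_in('top','leaf_4')[:3], w2p('top',[.4797,.0255,.105]))
E
```

```text
time: 38.65
eef_pos: [0.596, -0.2161, 0.3243]
eef_rot: [-3.14, -0.005, 0.003]
force: [-0.0, 1.0, 0.2]
grip_width: 0.0856
gripper_force: 0.0
0.93 [301. 108.  46.  52.] ra 24.0 circ [ 0.6214 -0.2994] boxc [ 0.6181 -0.3004]
0.78 [240. 228.  42.  45.] ra 20.2 circ [ 0.4595 -0.2255] boxc [ 0.457  -0.2257]
0.73 [332. 221.  43.  36.] ra 21.2 circ [ 0.4785 -0.3511] boxc [ 0.4757 -0.3512]
[ 0.59598883 -0.21607067  0.32426624]
top
0.73 [308. 222.  16.  22.] ra 8.4 circ [ 0.4583 -0.221 ] boxc [ 0.4575 -0.2246]
[{'bbox': [147.2, 225.9, 14.1, 20.0], 'score': 0.62}, {'bbox': [142.4, 189.3, 16.6, 8.1], 'score': 0.6}, {'bbox': [137.2, 166.3, 19.2, 14.8], 'score': 0.59}] [[237.67770021 227.83969783]]
```

```bash
python3 -m jog '1.25 4.15 4 0 0.88;1.25 4.15 4 0 0.88;0 0 4 -8.3 0.88;0 0 3 -8.3 0.88;0 0 0 -8.3 0.88;0 0 0 0 0.88;0 0 0 0 0.88' 40
python3 - <<'E'
from h import *
s,im=rolls(name='w16')
E
```

```text
time: 39.6
eef_pos: [0.6178, -0.2875, 0.1884]
eef_rot: [3.068, 0.674, 0.002]
force: [-0.7, -0.3, 0.5]
grip_width: 0.0751
gripper_force: 0.0
0.97 [ 87. 274.  43.  38.] ra 18.9 circ [ 0.4686 -0.2102] boxc [ 0.4671 -0.2084]
0.88 [234. 160.  66.  68.] ra 34.2 circ [ 0.6214 -0.2989] boxc [ 0.6175 -0.3008]
0.7 [225. 308.  53.  49.] ra 28.6 circ [ 0.4781 -0.3511] boxc [ 0.4803 -0.3494]
```

```bash
python3 -m jog '-0.2 1.15 2 0 0.88;0 0 3.5 0 0.88;0 0 3 0 0.88;0 0 1.5 0 0.88;0 0 1.1 0 0.88;0 0 0 0 0.88;0 0 0 0 0.88' 40; python3 -m jog '0 0 0 0 0.5;0 0 0 0 0.5;0 0 0 0 0.5;0 0 0 0 0.5;0 0 0 0 0.5' 40
```

```text
time: 40.4
eef_pos: [0.6212, -0.2992, 0.078]
eef_rot: [3.066, 0.679, 0.002]
force: [0.8, 0.4, -0.3]
grip_width: 0.075
gripper_force: 0.0
time: 40.9
eef_pos: [0.6213, -0.2993, 0.0787]
eef_rot: [3.066, 0.679, 0.004]
force: [-1.0, 1.2, 6.0]
grip_width: 0.0544
gripper_force: 42.0
```

```bash
python3 -m jog '0 0 -1 0 0.5;0 0 -3 0 0.5;0 0 -4.5 0 0.5;0 0 -4.5 0 0.5;0 0 0 8.3 0.5;0 0 0 8.3 0.5;0 0 0 8.3 0.5;0.21 -3.9 0 0 0.5;0.21 -3.9 0 0 0.5;0.21 -3.9 0 0 0.5;0.21 -3.9 0 0 0.5;0.21 -3.9 0 0 0.5;0.21 -3.9 0 0 0.5;0 0 0 0 0.5;0 0 0 0 0.5;0 0 0 0 0.5'
```

```text
time: 42.5
eef_pos: [0.6326, -0.0662, 0.2072]
eef_rot: [3.141, 0.0, 0.001]
force: [0.0, -0.2, -0.6]
grip_width: 0.0544
gripper_force: 42.5
```

```bash
python3 -m jog '0.15 0 2 0 0.5;0 0 2 0 0.5;0 0 1.5 0 0.5;0 0 0 0 0.5'; python3 -m jog '0 0 2 0 0.5;0 0 1.5 0 0.5;0 0 1 0 0.5;0 0 0.6 0 0.5;0 0 0 0 0.5;0 0 0 0 0.5'
```

```text
time: 42.9
eef_pos: [0.6328, -0.0661, 0.1493]
eef_rot: [3.142, -0.0, -0.006]
force: [0.1, 0.2, -0.8]
grip_width: 0.0542
gripper_force: 42.5
time: 43.5
eef_pos: [0.6344, -0.065, 0.1011]
eef_rot: [-3.142, -0.002, -0.001]
force: [-0.5, -0.9, -1.3]
grip_width: 0.0539
gripper_force: 42.5
```

```bash
python3 -m jog '0 0 0.1 0 0.85;0 0 0 0 0.85;0 0 0 0 0.85;0 0 -2 0 0.85;0 0 -5 0 0.85;0 0 -5 0 0.85;-2.9 2.66 0 0 0.85;-2.9 2.66 0 0 0.85;-2.9 2.66 0 0 0.85;-2.9 2.66 0 0 0.85;-2.9 2.66 0 0 0.85;-2.9 2.66 0 0 0.85;0 0 0 0 0.85;0 0 0 0 0.85;0 0 0 0 0.85'
python3 - <<'E'
from h import *
s,im=rolls(name='w17'); print(s['eef_pos'])
E
```

```text
time: 45.0
eef_pos: [0.4612, -0.2239, 0.2199]
eef_rot: [-3.141, -0.005, -0.001]
force: [-0.2, 0.3, 0.0]
grip_width: 0.0725
gripper_force: 0.0
0.81 [362. 131.  69.  64.] ra 36.2 circ [ 0.4805 -0.348 ] boxc [ 0.4747 -0.3541]
0.71 [225. 145.  62.  68.] ra 32.2 circ [ 0.4613 -0.2256] boxc [ 0.4593 -0.2267]
[ 0.46121909 -0.22390059  0.21989333]
```

```bash
python3 -m jog '0 0.13 4 0 0.85;0 0 4 0 0.85;0 0 4 0 0.85;0 0 1.5 0 0.85;0 0 0.7 0 0.85;0 0 0 0 0.85;0 0 0 0 0.85' 40; python3 -m jog '0 0 0 0 0.5;0 0 0 0 0.5;0 0 0 0 0.5;0 0 0 0 0.5;0 0 0 0 0.5' 40; python3 -m jog '0 0 -1 0 0.5;0 0 -3 0 0.5;0 0 -5 0 0.5;0 0 -5 0 0.5;2.88 -2.67 0 0 0.5;2.88 -2.67 0 0 0.5;2.88 -2.67 0 0 0.5;2.88 -2.67 0 0 0.5;2.88 -2.67 0 0 0.5;2.88 -2.67 0 0 0.5;0 0 0 0 0.5;0 0 0 0 0.5;0 0 0 0 0.5'
```

```text
time: 45.8
eef_pos: [0.4614, -0.2261, 0.0786]
eef_rot: [3.141, 0.004, 0.002]
force: [-0.0, 0.2, 0.2]
grip_width: 0.0728
gripper_force: 0.0
time: 46.3
eef_pos: [0.4613, -0.2263, 0.0794]
eef_rot: [3.141, 0.003, 0.004]
force: [-1.7, 1.5, 9.1]
grip_width: 0.0551
gripper_force: 40.5
time: 47.6
eef_pos: [0.6325, -0.0667, 0.2181]
eef_rot: [3.141, 0.001, 0.0]
force: [0.0, -0.8, -0.6]
grip_width: 0.0549
gripper_force: 42.6
```

```bash
python3 -m jog '0.15 -0.1 3 0 0.5;0 0 2 0 0.5;0 0 0 0 0.5'; python3 -m jog '0 0 2 0 0.5;0 0 1.5 0 0.5;0 0 0.7 0 0.5;0 0 0 0 0.5;0 0 0 0 0.5'
```

```text
time: 47.9
eef_pos: [0.6322, -0.0661, 0.1651]
eef_rot: [3.141, -0.0, -0.008]
force: [-0.1, -0.9, -0.5]
grip_width: 0.0549
gripper_force: 42.6
time: 48.4
eef_pos: [0.6346, -0.0647, 0.1263]
eef_rot: [3.142, 0.002, 0.001]
force: [0.2, 0.2, -0.6]
grip_width: 0.055
gripper_force: 42.6
```

```bash
python3 -m jog '0 0 0.1 0 0.85;0 0 0 0 0.85;0 0 0 0 0.85;0 0 -2 0 0.85;0 0 -4 0 0.85;0 0 -4 0 0.85;-1.95 3.57 0 0 0.85;-1.95 3.57 0 0 0.85;-1.95 3.57 0 0 0.85;-1.95 3.57 0 0 0.85;-1.95 3.57 0 0 0.85;-1.95 3.57 0 0 0.85;-1.95 3.57 0 0 0.85;-1.95 3.57 0 0 0.85;0 0 0 0 0.85;0 0 0 0 0.85;0 0 0 0 0.85'
python3 - <<'E'
from h import *
s,im=rolls(name='w18'); print(s['eef_pos'])
E
```

```text
time: 50.1
eef_pos: [0.4797, -0.3493, 0.2247]
eef_rot: [-3.141, -0.005, -0.001]
force: [0.7, 0.9, -0.0]
grip_width: 0.0726
gripper_force: 0.0
0.81 [230. 150.  54.  62.] ra 34.0 circ [ 0.4796 -0.3494] boxc [ 0.4737 -0.3526]
[ 0.47967807 -0.34926491  0.22470794]
```

```bash
python3 -m jog '-0.12 0.15 4 0 0.85;0 0 4 0 0.85;0 0 4 0 0.85;0 0 1.8 0 0.85;0 0 0.8 0 0.85;0 0 0 0 0.85;0 0 0 0 0.85' 40; python3 -m jog '0 0 0 0 0.5;0 0 0 0 0.5;0 0 0 0 0.5;0 0 0 0 0.5;0 0 0 0 0.5' 40; python3 -m jog '0 0 -1 0 0.5;0 0 -4 0 0.5;0 0 -5 0 0.5;0 0 -5 0 0.5;1.93 -3.57 0 0 0.5;1.93 -3.57 0 0 0.5;1.93 -3.57 0 0 0.5;1.93 -3.57 0 0 0.5;1.93 -3.57 0 0 0.5;1.93 -3.57 0 0 0.5;1.93 -3.57 0 0 0.5;1.93 -3.57 0 0 0.5;0 0 0 0 0.5;0 0 0 0 0.5;0 0 0 0 0.5'
```

```text
time: 50.9
eef_pos: [0.4787, -0.352, 0.0799]
eef_rot: [3.141, 0.004, 0.002]
force: [0.1, -0.1, -0.3]
grip_width: 0.0726
gripper_force: 0.0
time: 51.4
eef_pos: [0.4786, -0.3523, 0.0807]
eef_rot: [3.14, 0.003, 0.004]
force: [-2.4, 1.9, 7.5]
grip_width: 0.0552
gripper_force: 40.7
time: 52.9
eef_pos: [0.6313, -0.0675, 0.2292]
eef_rot: [3.141, 0.0, 0.001]
force: [-0.1, -0.1, -1.5]
grip_width: 0.0551
gripper_force: 42.7
```

```bash
python3 -m jog '0.25 -0.18 2.5 0 0.5;0 0 2 0 0.5;0 0 0 0 0.5;0 0 0 0 0.5;0 0 0 0 0.5'; python3 -m jog '0 0 1 0 0.5;0 0 1 0 0.5;0 0 0.8 0 0.5;0 0 0.3 0 0.5;0 0 0 0 0.5;0 0 0 0 0.5'
```

```text
time: 53.4
eef_pos: [0.6346, -0.0651, 0.1852]
eef_rot: [3.141, 0.001, 0.003]
force: [1.2, 0.2, -0.7]
grip_width: 0.0547
gripper_force: 42.7
time: 54.0
eef_pos: [0.6342, -0.0643, 0.1527]
eef_rot: [-3.141, -0.003, -0.0]
force: [-0.4, -0.4, -0.2]
grip_width: 0.0549
gripper_force: 42.7
```

```bash
python3 -m jog '0 0 0.15 0 0.85;0 0 0 0 0.85;0 0 0 0 0.85;0 0 -2 0 0.85;0 0 -4.5 0 0.85;0 0 -4.5 0 0.85;0 0 -4.5 0 0.85;0.5 -3.5 0 0 0.85;0.5 -3.5 0 0 0.85;0.5 -3.5 0 0 0.85;0 0 0 0 1;0 0 0 0 1;0 0 0 0 1'
python3 - <<'E'
from h import *
s,im=snap('wrist','w19'); print(s['eef_pos'])
def chk(n,lab,z,k=2):
    for d in env.find_in('wrist',lab)[:k]:
        x,y,w,h=d['bbox']; print(n,round(d['score'],2),np.round(d['bbox']),p2w('wrist',(x+w/2,y+h/2),z,s)[0][:2].round(4))
chk('roll','roll_1',.095,4);chk('leaf4','leaf_4',.105,3);chk('red','result_block',.06)
c=np.array([.634,-.0655]);a=np.linspace(0,2*np.pi,60)
for z in(.070,.095,.120):
    p=w2p('wrist',np.c_[c[0]+.028*np.cos(a),c[1]+.028*np.sin(a),np.full(60,z)],s); print('expected top ring z',z,p.min(0).round(),p.max(0).round())
ux=np.array([.959,-.284]);uy=np.array([.284,.959]);C=np.array([.4797,.0257])
P=[np.r_[C+i*.018*ux+j*.014*uy,.105] for i in(1,-1) for j in(1,-1)]; print('exp handle',w2p('wrist',P,s).round())
snap('side','s19');print(env.find_in('side','roll_1')); print('exp side',w2p('side',[[.634,-.0655,.02],[.634,-.0655,.095]]))
v=im[95:330,180:400]; cv2.imwrite('pics/w19b.png',cv2.resize(v,None,fx=2.5,fy=2.5,interpolation=cv2.INTER_CUBIC))
E
```

```text
time: 55.3
eef_pos: [0.649, 0.0394, 0.3061]
eef_rot: [3.141, 0.0, -0.0]
force: [1.0, -1.0, 0.8]
grip_width: 0.0854
gripper_force: 0.0
[0.64896853 0.03941812 0.30609677]
roll 0.92 [329. 162.  59.  57.] [ 0.6338 -0.0602]
roll 0.72 [321. 149.  35.  32.] [ 0.6593 -0.0395]
roll 0.65 [322. 152.  46.  49.] [ 0.6484 -0.0463]
leaf4 0.94 [  0. 140.  22.  48.] [0.6628 0.2545]
leaf4 0.82 [ 32. 303.  35.  17.] [0.5031 0.2537]
leaf4 0.81 [  0. 199.  42.  56.] [0.6007 0.2606]
red 0.77 [226. 247.  75.  82.] [0.4986 0.0277]
expected top ring z 0.07 [328. 156.] [383. 208.]
expected top ring z 0.095 [334. 162.] [394. 218.]
expected top ring z 0.12 [341. 169.] [406. 229.]
exp handle [[259. 313.]
 [284. 319.]
 [249. 339.]
 [274. 344.]]
[{'bbox': [241.1, 253.2, 15.4, 14.6], 'score': 0.74}, {'bbox': [236.9, 204.6, 14.2, -0.2], 'score': 0.48}, {'bbox': [236.3, 184.5, 17.0, 14.4], 'score': 0.43}]
exp side [[243.60878001 204.95527928]
 [243.39727365 188.98502682]]
```

View pics/w19b.png

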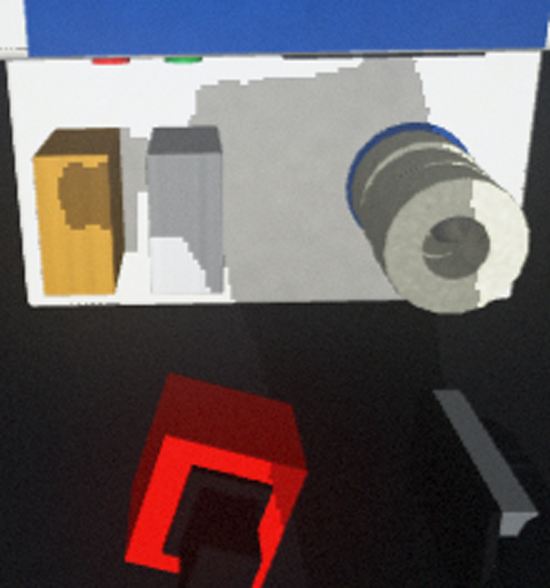

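```bash
python3 -c "
from bench import env
print(env.close_job())"
```

```text
the job is handed in; nothing more can be done
None
```

The job is handed in at about 55 s of robot time. Yellow, green and blue went right down and are back in the white rack, and black bound and stands in the red block. The core is in the orange bin, and all three rolls are stacked fully down on the spindle.

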